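# Pack the engraver's sharpening kit into its close-fitting case

## Robot

A 6-joint arm with a two-finger parallel gripper is mounted at the origin on the work surface. World frame = base frame: x ahead of the robot, y to its left, z up, the work surface at z = 0. Lengths are in mm, angles in degrees, forces in N, time in s.
With the tool pointing down it reaches from about 300 to 875 mm from the base axis. Payload 6.4 kg.
Tool frame: the origin (TCP) lies on the front face of the gripper's body, between the roots of the fingers; the fingertips stand 73 mm ahead of it and the grasp point (between the pads) lies 54 mm ahead of it; z points along the fingers, y is the line along which they close (so a half turn about z gives the same grasp; the last joint's range is limited). The gripper opens to 85 mm and grips with 20 to 120 N. Pads are 22 mm wide; open, the fingers measure 114 mm over their backs; the gripper's body (76 mm by 85 mm) begins 54 mm behind the grasp point. The pads swing forward as they close: fully open they stand 13 mm farther back than shut.
Start: joints at [-83.669, 10.359, 92.074, -0, 77.567, -11.82], TCP at [179.145, -546.396, 303.888] pointing down, gripper open.
Joint ranges: [-171.53, 171.53], [-51.25, 118.39], [17.06, 147.69], [-65.23, 245.23], [0, 150.52], [-178.68, 178.68]. Speed limits (degrees/s): [147.25, 147.25, 172.46, 180, 180, 180].

## Interface

Orientations are given as [roll, pitch, yaw] about the fixed x, y, z axes, in that order (R = Rz(yaw) Ry(pitch) Rx(roll)).
In Python, from cell import status, read_camera, sign_off gives the robot as it stands. The module is installed in compiled form; this text tells all that it offers.
- The arm moves only by the tool jog_arm, never from a script. Its argument "rows" is a list that holds one entry, the list of rows, each a list of 7 numbers: the finger opening in m, from 0 to 0.0854, then the shift along the tool's x, y, z in m, then the turn, a rotation vector about the tool's x, y, z in rad. In form: [[[grip, tx, ty, tz, rx, ry, rz], ...]]. A call has 1 to 12 rows; each row is the pose to reach, as a shift and turn from the pose commanded when the call began, along the tool's axes at that moment; what a row does not reach only later rows make up. A row lasts 1/10 s, in which the tool goes at most 50 mm and 8.59 degrees, less where a joint would pass 70% of its speed; a pose out of reach is approached as far as the arm can. A call with a gripper value outside its range is refused whole. The fingers move at their own pace and stop on an object; "squeeze" is the grip in N (left out, the last holds). Time passes only in rows, so rows that repeat a pose let the fingers close. It gives the time, the measured TCP pose, the force, the opening and the grip force at its end, in the units of the state.
- status.read_state(): the state, without advancing time (a new reading comes with each control period).
- read_camera(name): name is "scene" or "side" or "wrist"; returns a dict with "img" (384x512x3 uint8, red, green, blue), "z_map" (384x512 float32, mm along the optical axis (not along the pixel's ray), 0 where there is no reading), "fx", "fy", "cx", "cy" (pixels), "world_to_cam" (4x4, takes a point from world to camera coordinates). Camera axes: x right, y down, z forward; pixel columns grow to the right and rows downward; lengths in mm; the calibration is good to about 2 mm. A picture is of the moment at which its call begins.
- sign_off(): hands the job in; it is judged then, once.
The state is a dict: "time": time; "q": joint angles; "qd": joint speeds; "joint_torque": joint torques, N m; "tcp_pos": TCP position; "tcp_rot": TCP orientation; "contact_force": force on the tool from outside, world axes, zero at the start; "moment": the same for the moment, N m; "opening": opening from 0.0 (shut) to 1.0 (fully open); "grasp_force": force on a finger pad.
Only numpy, scipy, OpenCV 4.12 (cv2) and the standard library are available. Lean on these libraries where they do the work, as an engineer would, in place of code of your own. Each camera call takes 0.05 s, during which the arm holds its last target. There are 200 camera calls.

## Task

Pack the engraver's kit into the narrow wooden case, between its two plywood dividers: the sharpening stone, the wooden punch block and the aluminium tin go in with the glass jar that already stands there, all four upright in one row and flat on the case's floor. They only just fit, so slide the jar and each piece up tight to make room and ease them in by feel; do not force or drop anything into the case. Leave the graver and the white cup where they are.

Things in the scene. Friction and masses are not known exactly. Their poses are not given: they have to be found in the camera images.
- case: narrow open dark wooden case, fixed to the bench. Outside 65 mm (x) by 220.5 mm (y) by 30 mm high; walls and floor 6 mm thick, inside 53 by 208.5 mm, 24 mm deep. Origin: centre of its underside, on the bench. The row of pieces runs along its y, between two fixed plywood dividers (see case_in)
- case_in (a point): centre of the case's inner floor, 6 mm above the bench, axes as the case. The two pale dividers (10 mm thick, 23 mm high) stand across it with 168.5 mm clear between them along y, of which the pieces take 166 mm; the pair sits up to 9 mm off the case's middle, either way, and this is not measured: look or feel for it
- jar: straight-sided brown glass jar with a flat black lid, 48 mm diameter, 62 mm tall, about 0.16 kg, standing somewhere near the middle of the case at the start. Origin: centre of its underside, z up
- tin: straight-sided closed aluminium tin, 44 mm diameter, 60 mm tall, about 0.12 kg, on the bench. Origin: centre of its underside, z up
- block: wooden punch block, 50 mm (x) by 40 mm (y) by 60 mm tall, small dark holes on its top, about 0.12 kg, on the bench; fits with its 50 mm side across the case. Origin: centre of its underside, z up
- stone: plain grey sharpening stone standing on end, 50 mm (x) by 34 mm (y) by 70 mm tall, about 0.28 kg, on the bench; fits with its 50 mm side across the case. Origin: centre of its underside, z up
- graver: bystander: graver with a wooden handle, 130 mm long, lying on the bench along its x
- cup: bystander: small white cup, 64 mm across, 55 mm high. Origin: centre of its underside
There are look-alikes about, which are no part of the job. Leave any red or turquoise look-alike of the stone alone.

How it is judged (in metres and radians):
At the end, for the whole second after the job is handed in: jar, tin, block and stone all stand inside the case, each underside within 3 mm of the case's floor, in a row between the dividers (within 1.5 mm of lying inside the 53 mm width, and within the bay's possible length), upright within 0.08 rad and at rest (z of jar in the frame of case_in between -0.003 and 0.003 m and x of jar in the frame of case_in between -0.004 and 0.004 m and y of jar in the frame of case_in between -0.07075 and 0.07075 m and angle between each of jar, tin, block, stone's own z axis and vertical below 0.08 rad and linear speed of each of jar, tin, block, stone below 0.02 m/s and z of tin in the frame of case_in between -0.003 and 0.003 m and x of tin in the frame of case_in between -0.006 and 0.006 m and y of tin in the frame of case_in between -0.07275 and 0.07275 m and z of block in the frame of case_in between -0.003 and 0.003 m and x of block in the frame of case_in between -0.003 and 0.003 m and y of block in the frame of case_in between -0.07475 and 0.07475 m and z of stone in the frame of case_in between -0.003 and 0.003 m and x of stone in the frame of case_in between -0.003 and 0.003 m and y of stone in the frame of case_in between -0.07775 and 0.07775 m); the robot touches nothing.
It fails at once if the graver is moved more than 30 mm (distance of graver from where it was at the start of the episode above 0.03 m).
It fails at once if the white cup is moved more than 30 mm (distance of cup from where it was at the start of the episode above 0.03 m).
It fails at once if something is forced or dropped: more than 60 N on the case (contact force between case and anything else above 60 N).
It also fails if it takes over 72 s, if anything falls off the work surface, if the arm or the gripper's body presses on something with over 40 N, if the wrist force passes 120 N, or if a joint passes its speed limit or range.

## Working session

There is one attempt and no reset: what is moved stays moved. The work goes in short steps, Python scripts to look and compute and a tool call to move; the robot and the scene stay as the last step left them, time stands still between calls to the robot, and variables do not carry over. Pictures are saved under pics/ and viewed, at most 10 in all, crops included, and the job is handed in when it is done.

Besides the shell and the picture viewer there is one more tool, called after ">>>" as name(argument=value, ...), one argument or row to a line, values as JSON. jog_arm: Moves the arm, as the interface text tells. Its arguments: {"type":"object","properties":{"rows":{"type":"array","items":{"type":"array","items":{"type":"array","items":{"type":"number"}}}},"squeeze":{"type":"number"}},"required":["rows"]}

```bash
mkdir -p pics
cat > h.py <<'E'
import numpy as np,cv2
from cell import status,read_camera,sign_off
def cap(n):
    c=read_camera(n); c['wc']=np.array(c['world_to_cam']); return c
def cloud(c):
    z=c['z_map']; v,u=np.mgrid[:z.shape[0],:z.shape[1]]
    P=np.stack([(u-c['cx'])/c['fx']*z,(v-c['cy'])/c['fy']*z,z],-1)
    R,t=c['wc'][:3,:3],c['wc'][:3,3]
    W=(P-t)@R; W[z==0]=np.nan; return W
def st():
    s=status.read_state(); print({k:np.round(s[k],3).tolist() for k in s if k not in('qd','joint_torque')}); return s
E
python3 - <<'E'
from h import *
st()
a=[]
for n in('scene','side','wrist'):
    c=cap(n); np.savez(n+'0.npz',**{k:c[k] for k in('img','z_map','fx','fy','cx','cy','wc')})
    cv2.imwrite(f'pics/{n}0.png',cv2.cvtColor(c['img'],cv2.COLOR_RGB2BGR))
    print(n,c['fx'],c['cx'],c['cy'],np.round(c['wc'],3).tolist())
E
```

```text
{'time': 0.0, 'q': [-83.67, 10.404, 92.131, 0.001, 77.566, -11.82], 'tcp_pos': [179.091, -545.96, 302.965], 'tcp_rot': [-179.901, -0.021, 18.15], 'contact_force': [0.296, -0.567, 0.011], 'moment': [-0.013, 0.008, -0.029], 'grasp_force': 0.0, 'opening': 0.999}
scene 450.6253917797927 261.4049392577143 193.59562843291755 [[0.525, 0.851, -0.005, -256.424], [0.504, -0.316, -0.804, -209.012], [-0.686, 0.42, -0.595, 1525.873], [0.0, 0.0, 0.0, 1.0]]
side 387.53045556508476 259.2274968441644 194.24429739503393 [[0.912, -0.41, 0.007, -506.278], [-0.238, -0.543, -0.806, 140.842], [0.334, 0.733, -0.592, 719.785], [0.0, 0.0, 0.0, 1.0]]
wrist 315.1875719240631 254.39931547281483 195.90359267051144 [[0.312, -0.95, -0.002, -573.631], [-0.907, -0.299, 0.297, -38.194], [-0.283, -0.091, -0.955, 379.59], [0.0, 0.0, 0.0, 1.0]]
```

View pics/scene0.png

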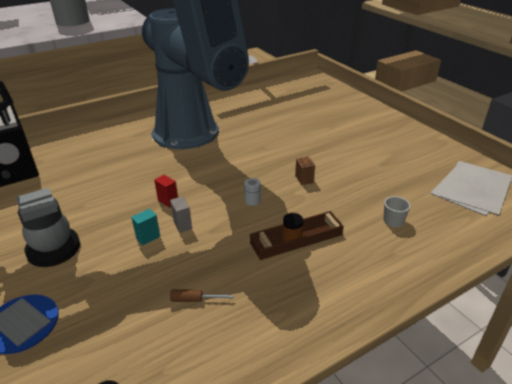

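View pics/side0.png

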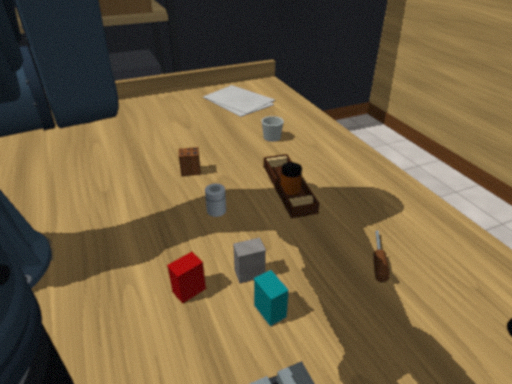

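Candidates in the scene view: the grey block at (181,213) is the stone, and its look-alikes are red (166,190) and turquoise (146,227). The grey slab on the blue plate (20,322) is not it. The tin is at (253,190), the block at (305,170), the jar at (292,225) in the case at (297,235), the cup at (396,211) and the graver at (200,296). Side view: stone (250,260), tin (215,200), block (189,162), jar (290,178).

Run:
```python
from h import *
px={'stone':((181,213),(250,250)),'tin':((253,190),(215,192)),'block':((305,165),(189,155)),'jar':((292,220),(290,170)),'cup':((396,207),(272,125)),'red':((166,190),(186,275)),'teal':((146,227),(270,295))}
for n,i in(('scene',0),('side',1)):
    c=dict(np.load(n+'0.npz')); W=cloud(c)
    table=W[np.abs(W[...,2])<15]; print(n,'table z med',np.median(table[:,2]).round(2))
    for k,p in px.items():
        u,v=p[i]; s=W[v-40:v+40,u-40:u+40]
        ctr=W[v,u]; d=np.hypot(s[...,0]-ctr[0],s[...,1]-ctr[1])
        zmin=35 if k=='jar' else 20
        m=(d<60)&(s[...,2]>zmin); P=s[m]
        zt=np.percentile(P[:,2],97); T=P[P[:,2]>zt-5]
        r=cv2.minAreaRect(T[:,:2].astype(np.float32)); ra=cv2.minAreaRect(P[:,:2].astype(np.float32))
        print(k,'zt',zt.round(1),'n',len(T),'top',np.round(r[0],1),np.round(r[1],1),round(r[2],1),'| all',np.round(ra[0],1),np.round(ra[1],1),round(ra[2],1))
    # case: rim points
    u,v=px['jar'][i]; s=W[max(v-60,0):v+70,u-70:u+70]; m=(s[...,2]>24)&(s[...,2]<36)&(np.hypot(s[...,0]-W[v,u,0],s[...,1]-W[v,u,1])<130)
    r=cv2.minAreaRect(s[m][:,:2].astype(np.float32)); print('case',r)
    g=c['img']; u0,v0=(u-75,v-55); cv2.imwrite(f'pics/{n}crop.png',cv2.cvtColor(cv2.resize(g[v0:v0+110,u0:u0+150],None,fx=5,fy=5,interpolation=2),cv2.COLOR_RGB2BGR))
```

```text
scene table z med -0.1
stone zt 71.4 n 191 top [ 440.  -228.1] [80.4 51.2] 81.8 | all [ 441.6 -229.3] [82.3 53. ] 83.4
tin zt 61.5 n 136 top [448.7  -5.3] [43.9 40.8] 23.2 | all [449.5  -6. ] [44.9 42.8] 23.2
block zt 61.6 n 151 top [440.7 173.6] [41.4 57. ] 76.5 | all [441.1 173.4] [41.7 59. ] 74.7
jar zt 69.8 n 219 top [634.4  -4.8] [45.5 47.9] 69.7 | all [635.3  -5. ] [46.4 49.1] 35.7
cup zt 55.4 n 130 top [711.3 256.5] [61.8 64.1] 56.3 | all [711.3 256.4] [62.1 64.2] 56.3
red zt 71.4 n 162 top [ 359.6 -198.8] [113.8  44.3] 1.3 | all [ 359.7 -198. ] [114.   46.1] 1.2
teal zt 71.1 n 216 top [ 442.3 -296.6] [37.4 50.2] 8.5 | all [ 442.2 -296.1] [39.1 51.2] 8.0
case ((636.6493530273438, 7.637504577636719), (220.96844482421875, 69.57099151611328), 82.07620239257812)
side table z med 0.07
stone zt 71.2 n 442 top [ 440.1 -230.8] [85.2 49.4] 85.0 | all [ 440.  -230.9] [85.  49.5] 84.6
tin zt 61.5 n 204 top [447.6  -4.4] [40.7 41.6] 48.4 | all [446.9  -6.7] [42.8 42.9] 59.7
block zt 61.3 n 182 top [440.5 172.1] [45.9 47.2] 75.0 | all [439.8 171.9] [45.1 50.1] 76.8
jar zt 69.3 n 204 top [633.1  -4.6] [45.5 47.9] 5.1 | all [634.1  -5.9] [49.  46.3] 33.7
cup zt 55.6 n 96 top [710.1 253.9] [63.8 62.3] 87.4 | all [711.  255.2] [65.7 60.5] 65.4
red zt 71.2 n 503 top [ 330. -199.] [50.7 35.6] 16.9 | all [ 329.9 -199.7] [51.1 37. ] 16.4
teal zt 71.4 n 572 top [ 440.8 -296.2] [35.1 51.4] 9.0 | all [ 440.9 -296.6] [35.1 52.1] 9.0
case ((634.98486328125, 5.9299774169921875), (218.79168701171875, 66.32035827636719), 81.51053619384766)
```

View pics/wrist0.png

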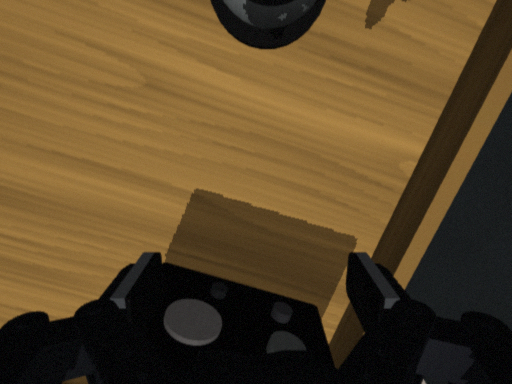

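View pics/sidecrop.png

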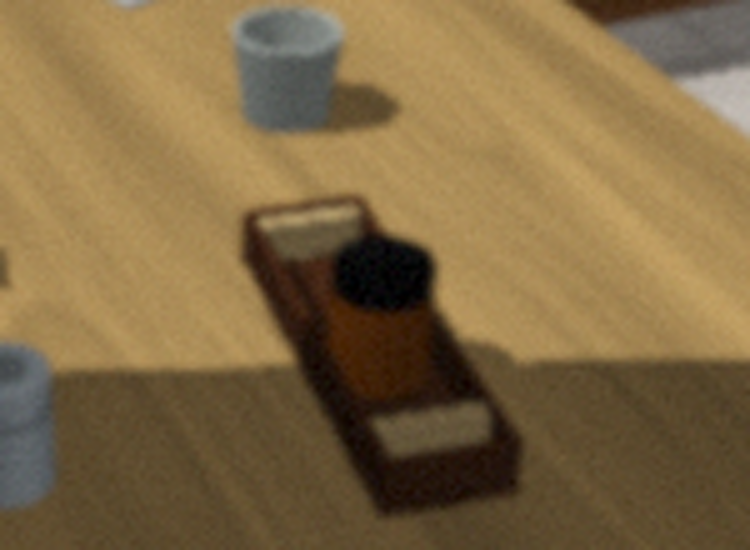

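```bash
cat >> h.py <<'E'
from scipy.spatial.transform import Rotation as Ro
def mv(xyz,yaw=None,s=None):
    s=s or status.read_state(); r=Ro.from_euler('xyz',s['tcp_rot'],degrees=True)
    t=Ro.from_euler('xyz',[180,0,yaw if yaw is not None else s['tcp_rot'][2]],degrees=True)
    print('shift m',np.round(r.inv().apply(np.array(xyz)-s['tcp_pos'])/1000,4),'rot',np.round((r.inv()*t).as_rotvec(),4))
E
python3 - <<'E'
from h import *
cc={'stone':(440,-210,50),'block':(440,173,45),'tin':(448,-5,40)}
for n in('scene','side'):
    c=dict(np.load(n+'0.npz')); W=cloud(c); S=cv2.cvtColor(c['img'],cv2.COLOR_RGB2HSV)[...,1]
    C=-c['wc'][:3,:3].T@c['wc'][:3,3]; print(n,C.round())
    for k,(x,y,d) in cc.items():
        m=(np.hypot(W[...,0]-x,W[...,1]-y)<d)&(W[...,2]>15)
        if k=='stone': m&=S<60
        P=W[m]; r=cv2.minAreaRect(P[:,:2].astype(np.float32)); T=P[P[:,2]>np.percentile(P[:,2],97)-4]; rt=cv2.minAreaRect(T[:,:2].astype(np.float32))
        print(k,len(P),P[:,2].max().round(1),np.round(r[0]+r[1]+(r[2],),1),np.round(rt[0]+rt[1]+(rt[2],),1))
c=dict(np.load('wrist0.npz')); C=-c['wc'][:3,:3].T@c['wc'][:3,3]; s=status.read_state()
r=Ro.from_euler('xyz',s['tcp_rot'],degrees=True); print('cam in tool',r.inv().apply(C-s['tcp_pos']).round(1),(r.inv().as_matrix()@c['wc'][:3,:3].T).round(3))
mv([600,-5,300],82)
E
```

```text
scene [1286. -488.  739.]
stone 452 73.3 [ 444.1 -206.5   33.6   53.1   84.5] [ 443.3 -206.3   33.4   51.    83.4]
block 390 62.7 [441.1 173.2  42.   58.8  75.2] [442.  172.6  38.6  54.6  74.6]
tin 348 63.2 [449.5  -6.   44.9  42.8  23.2] [448.7  -3.8  43.3  41.   42.9]
side [ 255. -659.  543.]
stone 1021 71.9 [ 442.5 -206.8   36.7   50.    84.6] [ 442.2 -206.4   35.4   49.6   84. ]
block 481 62.7 [439.8 171.8  45.   50.3  77.2] [440.6 172.1  45.8  47.2  75.2]
tin 513 62.9 [446.9  -6.7  42.8  42.9  59.7] [447.6  -4.4  40.7  41.6  48.4]
cam in tool [ 76.6  -0.6 -69.6] [[ 0.001 -0.955 -0.297]
 [ 1.     0.001 -0.   ]
 [ 0.    -0.297  0.955]]
shift m [ 0.5685 -0.383   0.0039] rot [-1.0000e-03 -1.0000e-03 -1.1144e+00]
```

```bash
python3 -c "
from h import *
mv([630,6,250],82)"
```

```text
shift m [ 0.6004 -0.384   0.0539] rot [-1.0000e-03 -1.0000e-03 -1.1144e+00]
```

>>> jog_arm(
  rows=[
    [[0.0854,0.48,-0.307,0.02,-0.001,-0.001,-1.1144],[0.0854,0.48,-0.307,0.02,-0.001,-0.001,-1.1144],[0.0854,0.48,-0.307,0.02,-0.001,-0.001,-1.1144],[0.0854,0.48,-0.307,0.02,-0.001,-0.001,-1.1144],[0.0854,0.48,-0.307,0.02,-0.001,-0.001,-1.1144],[0.0854,0.48,-0.307,0.02,-0.001,-0.001,-1.1144],[0.0854,0.48,-0.307,0.02,-0.001,-0.001,-1.1144],[0.0854,0.48,-0.307,0.02,-0.001,-0.001,-1.1144],[0.0854,0.48,-0.307,0.02,-0.001,-0.001,-1.1144],[0.0854,0.48,-0.307,0.02,-0.001,-0.001,-1.1144],[0.0854,0.48,-0.307,0.02,-0.001,-0.001,-1.1144],[0.0854,0.48,-0.307,0.02,-0.001,-0.001,-1.1144]],
  ],
  squeeze=25,
)

```text
time: 1.35
tcp_pos: [541.2, -101.5, 283.5]
tcp_rot: [180.0, 0.0, 82.2]
contact_force: [0.3, -0.9, 0.2]
opening: 1.003
grasp_force: 0.0
```

```bash
python3 -c "
from h import *
st();mv([630,6,250],82)"
```

```text
{'time': 1.35, 'q': [-22.975, 8.352, 96.819, -0.005, 74.809, -15.168], 'tcp_pos': [541.236, -101.534, 283.494], 'tcp_rot': [179.981, 0.01, 82.194], 'contact_force': [0.25, -0.94, 0.231], 'moment': [0.0, 0.002, -0.014], 'grasp_force': 0.0, 'opening': 1.003}
shift m [0.1186 0.0733 0.0335] rot [0.0003 0.0002 0.0034]
```

>>> jog_arm(
  rows=[
    [[0.0854,0.115,0.071,0.033,0,0,0.0034],[0.0854,0.115,0.071,0.033,0,0,0.0034],[0.0854,0.115,0.071,0.033,0,0,0.0034],[0.0854,0.115,0.071,0.033,0,0,0.0034],[0.0854,0.115,0.071,0.033,0,0,0.0034],[0.0854,0.115,0.071,0.033,0,0,0.0034]],
  ],
)

```text
time: 1.95
tcp_pos: [625.5, -1.9, 250.8]
tcp_rot: [-180.0, 0.1, 81.8]
contact_force: [-1.2, 0.6, -0.7]
opening: 0.996
grasp_force: 0.0
```

Run:
```python
from h import *
st(); c=cap('wrist'); np.savez('w1.npz',**{k:c[k] for k in('img','z_map','fx','fy','cx','cy','wc')})
cv2.imwrite('pics/w1.png',cv2.cvtColor(c['img'],cv2.COLOR_RGB2BGR))
W=cloud(c); m=(W[...,2]>24)&(W[...,2]<38)&(np.hypot(W[...,0]-635,W[...,1]-7)<130)
print(m.sum(),cv2.minAreaRect(W[m][:,:2].astype(np.float32)))
j=(W[...,2]>55)&(W[...,2]<80)&(np.hypot(W[...,0]-635,W[...,1]+5)<60); print(np.median(W[j],0),cv2.minEnclosingCircle(W[j][:,:2].astype(np.float32)))
```

```text
{'time': 1.95, 'q': [-10.986, 19.471, 87.195, -0.1, 73.335, -2.738], 'tcp_pos': [625.538, -1.856, 250.781], 'tcp_rot': [-179.995, 0.096, 81.781], 'contact_force': [-1.219, 0.581, -0.685], 'moment': [0.037, 0.064, -0.059], 'grasp_force': 0.0, 'opening': 0.996}
5395 ((636.9144287109375, 10.381126403808594), (220.53439331054688, 65.25543975830078), 81.39730834960938)
[ 6.35289818e+02 -1.72816995e-01  6.75389281e+01] ((635.0283813476562, -2.2243545055389404), 24.167797088623047)
```

View pics/w1.png

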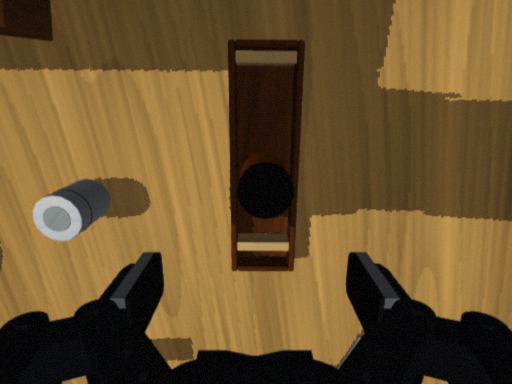

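Wrist view: the case spans columns 230–304 and rows 40–270, with the jar lid at (265,190) and the dividers at rows 57 (+y end) and 243 (−y end). The arm was still settling, so I'll measure again.

Run:
```python
from h import *
cap('wrist');st(); c=cap('wrist'); W=cloud(c); m=(W[...,2]>24)&(W[...,2]<38)&(np.hypot(W[...,0]-635,W[...,1]-7)<130)
r=cv2.minAreaRect(W[m][:,:2].astype(np.float32));print(r)
j=(W[...,2]>55)&(W[...,2]<80)&(np.hypot(W[...,0]-635,W[...,1]+5)<60); print(np.median(W[j],0),cv2.minEnclosingCircle(W[j][:,:2].astype(np.float32)))
h=cv2.cvtColor(c['img'],cv2.COLOR_RGB2HSV); a=np.radians(r[2]-90); ex=np.array([np.cos(a),np.sin(a)]); ey=np.array([-ex[1],ex[0]])
L=W[...,:2]-np.array(r[0]); lx,ly=L@ex,L@ey
d=(np.abs(lx)<22)&(np.abs(ly)<104)&(W[...,2]>25)&(W[...,2]<34)&(h[...,2]>90)
for s in(1,-1):
    y=ly[d&(ly*s>50)]; print(s,len(y),np.percentile(y,[1,5,50,95,99]).round(1))
mv([630,-5,250],r[2]); mv([*cv2.minEnclosingCircle(W[j][:,:2].astype(np.float32))[0],108],r[2])
```

```text
{'time': 2.05, 'q': [-11.033, 19.419, 87.197, -0.088, 73.328, -2.727], 'tcp_pos': [625.613, -2.335, 251.313], 'tcp_rot': [179.949, 0.087, 81.719], 'contact_force': [0.957, -0.359, -0.041], 'moment': [0.007, -0.026, 0.043], 'grasp_force': 0.0, 'opening': 1.0}
((636.9364624023438, 10.54144287109375), (219.31118774414062, 65.19694519042969), 81.40625762939453)
[ 6.35227863e+02 -1.92220835e-01  6.75538636e+01] ((635.2003784179688, -1.9331772327423096), 23.93519401550293)
1 568 [ 92.   92.1  96.1 100.  100.1]
-1 392 [-86.6 -86.3 -81.6 -77.3 -77. ]
shift m [-0.002   0.0047  0.0014] rot [0.0011 0.0015 0.0054]
shift m [0.002  0.0092 0.1434] rot [0.0011 0.0015 0.0054]
```

>>> jog_arm(
  rows=[
    [[0.0854,0.002,0.009,0.05,0,0,0.0054],[0.0854,0.002,0.009,0.1,0,0,0.0054],[0.0854,0.002,0.009,0.13,0,0,0.0054],[0.0854,0.002,0.009,0.142,0,0,0.0054],[0.0854,0.002,0.009,0.142,0,0,0.0054],[0.06,0.002,0.009,0.142,0,0,0.0054],[0.055,0.002,0.009,0.142,0,0,0.0054],[0.05,0.002,0.009,0.142,0,0,0.0054],[0.04,0.002,0.009,0.142,0,0,0.0054],[0.04,0.002,0.009,0.142,0,0,0.0054],[0.04,0.002,0.009,0.142,0,0,0.0054],[0.04,0.002,0.009,0.142,0,0,0.0054]],
  ],
  squeeze=25,
)

```text
time: 3.3
tcp_pos: [636.1, -0.8, 111.0]
tcp_rot: [179.8, 0.1, 81.5]
contact_force: [-1.7, -1.2, 6.4]
opening: 0.552
grasp_force: 25.3
```

```bash
python3 -c "
from h import *
st()"
```

```text
{'time': 3.3, 'q': [-10.714, 30.619, 89.655, -0.097, 59.549, -2.174], 'tcp_pos': [636.112, -0.834, 110.988], 'tcp_rot': [179.826, 0.091, 81.509], 'contact_force': [-1.729, -1.192, 6.377], 'moment': [0.041, 0.456, -0.004], 'grasp_force': 25.265, 'opening': 0.552}
```

>>> jog_arm(
  rows=[
    [[0.04,0,0,-0.004,0,0,0],[0.04,0,0,-0.004,0,0,0],[0.04,0,0,-0.004,0,0,0]],
  ],
)

```text
time: 3.6
tcp_pos: [635.2, -0.6, 113.0]
tcp_rot: [180.0, 0.1, 81.5]
contact_force: [0.1, -0.7, -1.7]
opening: 0.559
grasp_force: 26.2
```

>>> jog_arm(
  rows=[
    [[0.04,0,0.001,0,0,0,0],[0.04,0,0.001,0,0,0,0],[0.04,0,0.001,0,0,0,0]],
  ],
)

```text
time: 3.9
tcp_pos: [636.0, -0.8, 112.5]
tcp_rot: [-180.0, 0.1, 81.5]
contact_force: [-0.4, 0.5, -1.1]
opening: 0.556
grasp_force: 26.2
```

>>> jog_arm(
  rows=[
    [[0.04,0,0.001,0,0,0,0],[0.04,0,0.001,0,0,0,0],[0.04,0,0.001,0,0,0,0]],
  ],
)

```text
time: 4.2
tcp_pos: [637.1, -1.0, 112.7]
tcp_rot: [180.0, 0.1, 81.5]
contact_force: [-0.5, -0.6, -2.4]
opening: 0.553
grasp_force: 26.2
```

>>> jog_arm(
  rows=[
    [[0.04,0,0.0008,0,0,0,0],[0.04,0,0.0008,0,0,0,0],[0.04,0,0.0008,0,0,0,0]],
  ],
)

```text
time: 4.5
tcp_pos: [637.5, -1.0, 112.6]
tcp_rot: [-179.9, 0.1, 81.5]
contact_force: [-2.1, 0.3, 0.8]
opening: 0.553
grasp_force: 26.4
```

>>> jog_arm(
  rows=[
    [[0.04,0,0.0008,0,0,0,0],[0.04,0,0.0008,0,0,0,0],[0.04,0,0.0008,0,0,0,0]],
  ],
)

```text
time: 4.8
tcp_pos: [637.7, -1.0, 112.5]
tcp_rot: [-179.9, 0.1, 81.5]
contact_force: [-6.9, -0.7, 3.8]
opening: 0.55
grasp_force: 26.6
```

>>> jog_arm(
  rows=[
    [[0.04,0,-0.003,0,0,0,0],[0.04,0,-0.0055,0,0,0,0],[0.04,0,-0.0055,0,0,0,0],[0.04,0,-0.0055,0,0,0,0]],
  ],
)

```text
time: 5.2
tcp_pos: [633.5, -0.5, 112.9]
tcp_rot: [179.9, 0.1, 81.5]
contact_force: [0.2, -0.7, -0.4]
opening: 0.557
grasp_force: 26.2
```

>>> jog_arm(
  rows=[
    [[0.04,0,-0.001,0,0,0,0],[0.04,0,-0.001,0,0,0,0],[0.04,0,-0.001,0,0,0,0]],
  ],
)

```text
time: 5.5
tcp_pos: [632.3, -0.3, 112.8]
tcp_rot: [180.0, 0.1, 81.5]
contact_force: [0.0, 0.4, -1.2]
opening: 0.554
grasp_force: 26.2
```

>>> jog_arm(
  rows=[
    [[0.04,0,-0.001,0,0,0,0],[0.04,0,-0.001,0,0,0,0],[0.04,0,-0.001,0,0,0,0]],
  ],
)

```text
time: 5.8
tcp_pos: [632.0, -0.3, 113.0]
tcp_rot: [179.9, 0.1, 81.5]
contact_force: [3.5, -0.5, -5.3]
opening: 0.555
grasp_force: 26.5
```

>>> jog_arm(
  rows=[
    [[0.04,0,0.003,0,0,0,0],[0.04,-0.01,0.003,0,0,0,0],[0.04,-0.02,0.003,0,0,0,0],[0.04,-0.03,0.003,0,0,0,0],[0.04,-0.038,0.003,0,0,0,0],[0.04,-0.038,0.003,0,0,0,0],[0.04,-0.038,0.003,0,0,0,0]],
  ],
)

```text
time: 6.5
tcp_pos: [628.5, -38.5, 112.8]
tcp_rot: [180.0, 0.1, 81.4]
contact_force: [-0.6, 0.6, -1.7]
opening: 0.554
grasp_force: 26.9
```

>>> jog_arm(
  rows=[
    [[0.04,-0.0015,0,0,0,0,0],[0.04,-0.0015,0,0,0,0,0],[0.04,-0.0015,0,0,0,0,0]],
  ],
)

```text
time: 6.8
tcp_pos: [628.4, -39.3, 112.8]
tcp_rot: [180.0, 0.1, 81.5]
contact_force: [-0.6, 0.2, -1.0]
opening: 0.553
grasp_force: 26.9
```

>>> jog_arm(
  rows=[
    [[0.04,-0.0015,0,0,0,0,0],[0.04,-0.0015,0,0,0,0,0],[0.04,-0.0015,0,0,0,0,0]],
  ],
)

```text
time: 7.1
tcp_pos: [628.2, -40.6, 112.8]
tcp_rot: [180.0, 0.0, 81.5]
contact_force: [-0.3, 2.5, -1.4]
opening: 0.553
grasp_force: 27.0
```

>>> jog_arm(
  rows=[
    [[0.04,-0.001,0,0,0,0,0],[0.04,-0.001,0,0,0,0,0],[0.04,-0.001,0,0,0,0,0]],
  ],
)

```text
time: 7.4
tcp_pos: [628.1, -41.0, 113.0]
tcp_rot: [180.0, -0.0, 81.5]
contact_force: [-0.2, 5.9, -0.3]
opening: 0.552
grasp_force: 27.1
```

>>> jog_arm(
  rows=[
    [[0.04,0.003,0.002,0,0,0,0],[0.04,0.003,0.002,0,0,0,0],[0.04,0.003,0.002,0,0,0,0]],
  ],
)

```text
time: 7.7
tcp_pos: [630.5, -39.7, 112.8]
tcp_rot: [180.0, 0.1, 81.5]
contact_force: [-0.8, -0.9, -1.3]
opening: 0.554
grasp_force: 26.9
```

>>> jog_arm(
  rows=[
    [[0.04,0,0.001,0,0,0,0],[0.04,0,0.001,0,0,0,0],[0.04,0,0.001,0,0,0,0]],
  ],
)

```text
time: 8.0
tcp_pos: [631.4, -39.8, 112.7]
tcp_rot: [180.0, 0.1, 81.5]
contact_force: [-0.5, -0.8, -2.1]
opening: 0.553
grasp_force: 26.9
```

>>> jog_arm(
  rows=[
    [[0.04,0,0.001,0,0,0,0],[0.04,0,0.001,0,0,0,0],[0.04,0,0.001,0,0,0,0]],
  ],
)

```text
time: 8.3
tcp_pos: [631.7, -39.7, 112.6]
tcp_rot: [-179.9, 0.1, 81.5]
contact_force: [-6.0, -0.2, 1.7]
opening: 0.555
grasp_force: 27.2
```

>>> jog_arm(
  rows=[
    [[0.04,0,-0.004,0,0,0,0],[0.04,0,-0.0064,0,0,0,0],[0.04,0,-0.0064,0,0,0,0],[0.04,0,-0.0064,0,0,0,0]],
  ],
)

```text
time: 8.7
tcp_pos: [626.4, -38.8, 113.0]
tcp_rot: [179.9, 0.1, 81.5]
contact_force: [1.1, 0.3, -1.3]
opening: 0.555
grasp_force: 27.0
```

>>> jog_arm(
  rows=[
    [[0.04,0,-0.001,0,0,0,0],[0.04,0,-0.001,0,0,0,0],[0.04,0,-0.001,0,0,0,0]],
  ],
)

```text
time: 9.0
tcp_pos: [626.1, -38.8, 113.1]
tcp_rot: [179.8, 0.1, 81.5]
contact_force: [5.2, -0.6, -4.6]
opening: 0.555
grasp_force: 26.8
```

>>> jog_arm(
  rows=[
    [[0.04,0,0.0034,0,0,0,0],[0.04,-0.001,0.0034,0,0,0,0],[0.04,-0.0015,0.0034,0.001,0,0,0],[0.04,-0.0022,0.0034,0.001,0,0,0],[0.04,-0.0022,0.0034,0.001,0,0,0]],
  ],
)

```text
time: 9.5
tcp_pos: [627.9, -40.8, 111.6]
tcp_rot: [-180.0, 0.0, 81.5]
contact_force: [-0.1, 3.5, -0.3]
opening: 0.551
grasp_force: 27.1
```

>>> jog_arm(
  rows=[
    [[0.04,0,0,0.001,0,0,0],[0.04,0,0,0.001,0,0,0],[0.04,0,0,0.001,0,0,0]],
  ],
)

```text
time: 9.8
tcp_pos: [628.0, -40.7, 111.1]
tcp_rot: [-180.0, 0.0, 81.5]
contact_force: [-1.6, 5.1, 3.1]
opening: 0.555
grasp_force: 27.5
```

>>> jog_arm(
  rows=[
    [[0.04,0,0,0.001,0,0,0],[0.04,0,0,0.001,0,0,0],[0.04,0,0,0.001,0,0,0]],
  ],
)

```text
time: 10.1
tcp_pos: [628.1, -40.6, 111.1]
tcp_rot: [-180.0, 0.0, 81.5]
contact_force: [-3.9, 5.8, 10.2]
opening: 0.555
grasp_force: 28.1
```

>>> jog_arm(
  rows=[
    [[0.06,0,0,-0.001,0,0,0],[0.085,0,0,-0.001,0,0,0],[0.085,0,0,-0.001,0,0,0],[0.085,0,0,-0.001,0,0,0],[0.085,0,0,-0.04,0,0,0],[0.085,0,0,-0.08,0,0,0],[0.085,0,0,-0.08,0,0,0],[0.085,0,0,-0.08,0,0,0]],
  ],
)

```text
time: 10.9
tcp_pos: [628.9, -41.5, 191.1]
tcp_rot: [179.8, 0.1, 81.5]
contact_force: [-0.6, 0.2, -0.8]
opening: 0.994
grasp_force: 0.0
```

```bash
python3 -c "
from h import *
st();mv([440.5,172.5,190],75)"
```

```text
{'time': 10.9, 'q': [-14.518, 23.754, 88.9, -0.089, 67.155, -5.976], 'tcp_pos': [628.872, -41.527, 191.102], 'tcp_rot': [179.819, 0.101, 81.493], 'contact_force': [-0.575, 0.191, -0.846], 'moment': [0.002, -0.024, 0.004], 'grasp_force': 0.0, 'opening': 0.994}
shift m [ 1.838e-01 -2.180e-01  1.000e-04] rot [0.0033 0.0016 0.1133]
```

>>> jog_arm(
  rows=[
    [[0.085,0.184,-0.218,-0.02,0.0033,0.0016,0.113],[0.085,0.184,-0.218,-0.02,0.0033,0.0016,0.113],[0.085,0.184,-0.218,-0.02,0.0033,0.0016,0.113],[0.085,0.184,-0.218,-0.02,0.0033,0.0016,0.113],[0.085,0.184,-0.218,-0.02,0.0033,0.0016,0.113],[0.085,0.184,-0.218,-0.02,0.0033,0.0016,0.113],[0.085,0.184,-0.218,-0.02,0.0033,0.0016,0.113],[0.085,0.184,-0.218,-0.02,0.0033,0.0016,0.113],[0.085,0.184,-0.218,-0.02,0.0033,0.0016,0.113]],
  ],
)

```text
time: 11.8
tcp_pos: [440.1, 172.4, 208.9]
tcp_rot: [-179.8, 0.0, 75.0]
contact_force: [0.1, 0.8, -1.0]
opening: 0.996
grasp_force: 0.0
```

```bash
cat >> h.py <<'E'
def top(x,y,d,zt,sat=None):
    c=cap('wrist'); W=cloud(c); m=(np.hypot(W[...,0]-x,W[...,1]-y)<d)&(np.abs(W[...,2]-zt)<6)
    if sat: m&=cv2.cvtColor(c['img'],cv2.COLOR_RGB2HSV)[...,1]<sat
    r=cv2.minAreaRect(W[m][:,:2].astype(np.float32)); print(m.sum(),np.median(W[m][:,2]).round(1),np.round(r[0]+r[1]+(r[2],),1)); return r
E
python3 -c "
from h import *
st();r=top(440.5,172.5,50,60);mv([*r[0],98],r[2])"
```

```text
{'time': 11.8, 'q': [6.934, 3.77, 111.306, 0.057, 65.124, 21.919], 'tcp_pos': [440.122, 172.42, 208.855], 'tcp_rot': [-179.795, 0.027, 74.991], 'contact_force': [0.09, 0.765, -1.044], 'moment': [0.016, 0.014, -0.015], 'grasp_force': 0.0, 'opening': 0.996}
3578 59.6 [441.2 175.8  40.   50.   75.1]
shift m [0.0037 0.0003 0.1109] rot [-0.0036  0.0004 -0.0021]
```

>>> jog_arm(
  rows=[
    [[0.085,0.002,0,0.05,0.0036,0,0],[0.085,0.002,0,0.09,0.0036,0,0],[0.085,0.002,0,0.108,0.0036,0,0],[0.085,0.002,0,0.108,0.0036,0,0],[0.06,0.002,0,0.108,0.0036,0,0],[0.052,0.002,0,0.108,0.0036,0,0],[0.04,0.002,0,0.108,0.0036,0,0],[0.04,0.002,0,0.108,0.0036,0,0],[0.04,0.002,0,0.108,0.0036,0,0],[0.04,0.002,0,0.108,0.0036,0,0]],
  ],
  squeeze=30,
)

```text
time: 12.85
tcp_pos: [441.4, 175.1, 103.1]
tcp_rot: [-179.8, -0.1, 75.0]
contact_force: [-0.0, -0.5, 7.2]
opening: 0.58
grasp_force: 32.2
```

>>> jog_arm(
  rows=[
    [[0.04,0,0,-0.05,0,0,0],[0.04,0,0,-0.09,0,0,0],[0.04,0,0,-0.09,0,0,0],[0.04,0,0,-0.09,0,0,0]],
  ],
)

```text
time: 13.25
tcp_pos: [440.9, 175.1, 192.5]
tcp_rot: [-179.8, -0.1, 75.0]
contact_force: [-0.6, -0.2, -1.6]
opening: 0.579
grasp_force: 32.6
```

```bash
python3 -c "
from h import *
import numpy as np
st()
e=np.array([np.sin(np.radians(8.6)),np.cos(np.radians(8.6))])
j=np.array([628.75,-40.5]); print('jar',j)
p=lambda d: j+e*d
# jar centre to -y divider 24 ; +y divider at 168.5-24=144.5
print('block',p(124.5),'stone',p(87.5),'tin',p(24+23.25))
mv([*p(116),195],81.4)"
```

```text
{'time': 13.25, 'q': [7.198, 5.416, 111.726, 0.17, 63.043, 22.087], 'tcp_pos': [440.933, 175.085, 192.543], 'tcp_rot': [-179.77, -0.07, 75.034], 'contact_force': [-0.601, -0.175, -1.625], 'moment': [-0.02, 0.035, -0.003], 'grasp_force': 32.634, 'opening': 0.579}
jar [628.75 -40.5 ]
block [647.36715026  82.60016944] stone [641.83434255  46.01618334] tin [635.81554498   6.218739  ]
shift m [-0.0445  0.2242 -0.0034] rot [-0.0039 -0.0015 -0.1111]
```

>>> jog_arm(
  rows=[
    [[0.04,-0.0445,0.2242,-0.003,-0.0039,0,-0.1111],[0.04,-0.0445,0.2242,-0.003,-0.0039,0,-0.1111],[0.04,-0.0445,0.2242,-0.003,-0.0039,0,-0.1111],[0.04,-0.0445,0.2242,-0.003,-0.0039,0,-0.1111],[0.04,-0.0445,0.2242,-0.003,-0.0039,0,-0.1111],[0.04,-0.0445,0.2242,-0.003,-0.0039,0,-0.1111],[0.04,-0.0445,0.2242,-0.003,-0.0039,0,-0.1111],[0.04,-0.0445,0.2242,-0.003,-0.0039,0,-0.1111]],
  ],
)

```text
time: 14.05
tcp_pos: [643.8, 74.8, 191.3]
tcp_rot: [-179.6, -0.0, 81.4]
contact_force: [0.3, -0.0, -1.4]
opening: 0.577
grasp_force: 32.6
```

Run:
```python
from h import *
st()
c=cap('wrist'); cv2.imwrite('pics/w2.png',cv2.cvtColor(c['img'],cv2.COLOR_RGB2BGR))
mv([646.1,74.2,140],81.4)
```

```text
{'time': 14.05, 'q': [-3.873, 26.03, 85.656, 0.068, 68.673, 4.676], 'tcp_pos': [643.767, 74.763, 191.285], 'tcp_rot': [-179.636, -0.034, 81.426], 'contact_force': [0.275, -0.032, -1.374], 'moment': [-0.011, -0.027, 0.01], 'grasp_force': 32.64, 'opening': 0.577}
shift m [-0.0004  0.0025  0.0518] rot [-0.0053 -0.0006  0.0008]
```

View pics/w2.png

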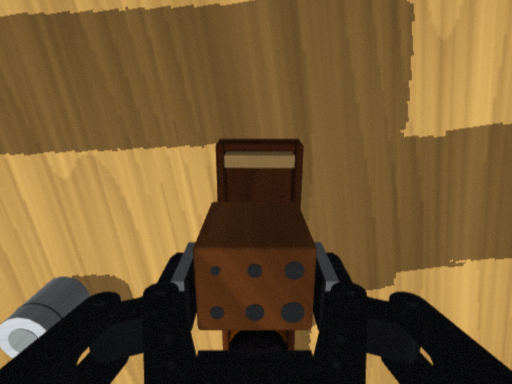

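The block is held squarely, with its top centred at (255,288), above the case. The +y divider is at (260,160).

>>> jog_arm(
  rows=[
    [[0.04,0,0.0023,0.03,-0.005,0,0],[0.04,0,0.0023,0.046,-0.005,0,0],[0.04,0,0.0023,0.046,-0.005,0,0],[0.04,0,0.0023,0.046,-0.005,0,0],[0.04,0,0.0023,0.046,-0.005,0,0]],
  ],
)

```text
time: 14.6
tcp_pos: [648.3, 73.9, 148.3]
tcp_rot: [179.8, -0.0, 81.4]
contact_force: [0.6, -0.4, -0.6]
opening: 0.583
grasp_force: 32.6
```

Run:
```python
from h import *
s=st(); p=s['tcp_pos']; print('line x',634.85+.1512*p[1]); mv([634.85+.1512*p[1],p[1],126],81.4)
```

```text
{'time': 14.6, 'q': [-3.913, 29.337, 86.452, 0.031, 63.974, 4.67], 'tcp_pos': [648.321, 73.851, 148.281], 'tcp_rot': [179.766, -0.047, 81.404], 'contact_force': [0.554, -0.398, -0.58], 'moment': [0.016, -0.008, -0.011], 'grasp_force': 32.59, 'opening': 0.583}
line x 646.0162414042355
shift m [-0.0004 -0.0024  0.0223] rot [ 0.0041 -0.0008  0.0001]
```

>>> jog_arm(
  rows=[
    [[0.04,0,0,0,0,0,0],[0.04,0,0,0,0,0,0],[0.04,0,0,0,0,0,0]],
  ],
)

```text
time: 14.9
tcp_pos: [648.1, 73.6, 147.6]
tcp_rot: [179.8, -0.0, 81.4]
contact_force: [0.5, -0.7, -2.0]
opening: 0.58
grasp_force: 32.6
```

Run:
```python
from h import *
s=st(); p=s['tcp_pos']; print('line x',634.85+.1512*p[1]); mv([634.85+.1512*p[1],p[1],126],81.4)
```

```text
{'time': 14.9, 'q': [-3.933, 29.376, 86.48, 0.029, 63.952, 4.669], 'tcp_pos': [648.066, 73.633, 147.636], 'tcp_rot': [179.811, -0.042, 81.385], 'contact_force': [0.467, -0.719, -2.016], 'moment': [0.003, -0.037, -0.004], 'grasp_force': 32.593, 'opening': 0.58}
line x 645.9832557055337
shift m [-0.0003 -0.0021  0.0216] rot [ 0.0033 -0.0007 -0.0003]
```

>>> jog_arm(
  rows=[
    [[0.04,0,-0.002,0.005,0.003,0,0],[0.04,0,-0.002,0.01,0.003,0,0],[0.04,0,-0.002,0.01,0.003,0,0],[0.04,0,-0.002,0.01,0.003,0,0]],
  ],
)

```text
time: 15.3
tcp_pos: [645.6, 74.0, 136.5]
tcp_rot: [-179.9, -0.0, 81.4]
contact_force: [0.3, 0.2, -2.0]
opening: 0.576
grasp_force: 32.6
```

>>> jog_arm(
  rows=[
    [[0.04,0,0,0.003,0,0,0],[0.04,0,0,0.006,0,0,0],[0.04,0,0,0.006,0,0,0]],
  ],
)

```text
time: 15.6
tcp_pos: [645.5, 74.0, 130.4]
tcp_rot: [-179.9, -0.0, 81.4]
contact_force: [0.3, 0.4, -2.2]
opening: 0.583
grasp_force: 32.6
```

>>> jog_arm(
  rows=[
    [[0.04,0,0.0004,0.004,0,0,0],[0.04,0,0.0004,0.008,0,0,0],[0.04,0,0.0004,0.012,0,0,0],[0.04,0,0.0004,0.012,0,0,0]],
  ],
)

```text
time: 16.0
tcp_pos: [645.6, 74.0, 118.0]
tcp_rot: [-179.9, -0.0, 81.4]
contact_force: [-0.8, -0.3, -0.9]
opening: 0.583
grasp_force: 32.6
```

>>> jog_arm(
  rows=[
    [[0.04,0.003,0,0,0,0,0],[0.04,0.0055,0,0,0,0,0],[0.04,0.0055,0,0,0,0,0],[0.04,0.0055,0,0,0,0,0]],
  ],
)

```text
time: 16.4
tcp_pos: [647.2, 79.6, 119.2]
tcp_rot: [-180.0, -0.0, 81.4]
contact_force: [-0.4, -0.7, -1.3]
opening: 0.576
grasp_force: 32.6
```

>>> jog_arm(
  rows=[
    [[0.04,0.0015,0,0,0,0,0],[0.04,0.0015,0,0,0,0,0],[0.04,0.0015,0,0,0,0,0]],
  ],
)

```text
time: 16.7
tcp_pos: [647.4, 80.8, 119.1]
tcp_rot: [-180.0, -0.0, 81.4]
contact_force: [0.2, -0.3, -1.1]
opening: 0.58
grasp_force: 32.6
```

>>> jog_arm(
  rows=[
    [[0.04,0.0015,0,0,0,0,0],[0.04,0.0015,0,0,0,0,0],[0.04,0.0015,0,0,0,0,0]],
  ],
)

```text
time: 17.0
tcp_pos: [647.4, 81.1, 119.2]
tcp_rot: [-180.0, 0.1, 81.4]
contact_force: [-1.3, -5.3, 0.4]
opening: 0.581
grasp_force: 32.8
```

>>> jog_arm(
  rows=[
    [[0.04,-0.001,-0.0002,0,0,0,0],[0.04,-0.001,-0.0002,0.004,0,0,0],[0.04,-0.001,-0.0002,0.008,0,0,0],[0.04,-0.001,-0.0002,0.008,0,0,0],[0.04,-0.001,-0.0002,0.008,0,0,0]],
  ],
)

```text
time: 17.5
tcp_pos: [647.0, 81.0, 110.3]
tcp_rot: [-179.9, -0.0, 81.4]
contact_force: [1.4, -6.3, -2.6]
opening: 0.578
grasp_force: 32.4
```

>>> jog_arm(
  rows=[
    [[0.04,0,0,0.0012,0,0,0],[0.04,0,0,0.0012,0,0,0],[0.04,0,0,0.0012,0,0,0]],
  ],
)

```text
time: 17.8
tcp_pos: [647.1, 81.0, 109.7]
tcp_rot: [-179.9, 0.0, 81.4]
contact_force: [-0.4, -5.5, -0.9]
opening: 0.583
grasp_force: 32.8
```

>>> jog_arm(
  rows=[
    [[0.04,0,0,0.0012,0,0,0],[0.04,0,0,0.0012,0,0,0],[0.04,0,0,0.0012,0,0,0]],
  ],
)

```text
time: 18.1
tcp_pos: [647.1, 81.0, 109.1]
tcp_rot: [-180.0, 0.0, 81.4]
contact_force: [-2.2, -5.4, 3.6]
opening: 0.579
grasp_force: 33.2
```

>>> jog_arm(
  rows=[
    [[0.04,0,0,0.0006,0,0,0],[0.06,0,0,0.0006,0,0,0],[0.085,0,0,0.0003,0,0,0],[0.085,0,0,0,0,0,0],[0.085,0,0,-0.001,0,0,0],[0.085,0,0,-0.04,0,0,0],[0.085,0,0,-0.09,0,0,0],[0.085,0,0,-0.1,0,0,0],[0.085,0,0,-0.1,0,0,0]],
  ],
)

```text
time: 19.0
tcp_pos: [648.9, 81.5, 212.0]
tcp_rot: [179.7, -0.1, 81.4]
contact_force: [-0.8, 0.6, 0.1]
opening: 0.994
grasp_force: 0.0
```

```bash
python3 -c "
from h import *
st();mv([443,-206.5,210],84)"
```

```text
{'time': 19.0, 'q': [-3.243, 25.014, 84.469, 0.058, 70.191, 5.338], 'tcp_pos': [648.861, 81.464, 211.996], 'tcp_rot': [179.681, -0.085, 81.4], 'contact_force': [-0.831, 0.608, 0.14], 'moment': [-0.033, -0.062, -0.005], 'grasp_force': 0.0, 'opening': 0.994}
shift m [-0.3155 -0.1605  0.0006] rot [ 0.0056 -0.0014 -0.0454]
```

>>> jog_arm(
  rows=[
    [[0.085,-0.3155,-0.1605,0,0.0045,0,-0.0454],[0.085,-0.3155,-0.1605,0,0.0045,0,-0.0454],[0.085,-0.3155,-0.1605,0,0.0045,0,-0.0454],[0.085,-0.3155,-0.1605,0,0.0045,0,-0.0454],[0.085,-0.3155,-0.1605,0,0.0045,0,-0.0454],[0.085,-0.3155,-0.1605,0,0.0045,0,-0.0454],[0.085,-0.3155,-0.1605,0,0.0045,0,-0.0454],[0.085,-0.3155,-0.1605,0,0.0045,0,-0.0454],[0.085,-0.3155,-0.1605,0,0.0045,0,-0.0454],[0.085,-0.3155,-0.1605,0,0.0045,0,-0.0454],[0.085,-0.3155,-0.1605,0,0.0045,0,-0.0454]],
  ],
)

```text
time: 20.1
tcp_pos: [441.7, -205.3, 207.9]
tcp_rot: [-179.7, -0.1, 84.1]
contact_force: [-0.4, 0.3, -0.7]
opening: 0.996
grasp_force: 0.0
```

```bash
python3 -c "
from h import *
st();r=top(443,-206.5,45,70,60);mv([*r[0],106],r[2] if r[2]>45 else r[2]+90)"
```

```text
{'time': 20.1, 'q': [-38.869, 5.787, 109.252, -0.112, 65.299, -32.922], 'tcp_pos': [441.683, -205.262, 207.853], 'tcp_rot': [-179.662, -0.098, 84.1], 'contact_force': [-0.395, 0.277, -0.688], 'moment': [0.058, -0.019, -0.032], 'grasp_force': 0.0, 'opening': 0.996}
3237 69.6 [ 443.6 -203.7   34.    49.3   84.6]
shift m [0.0016 0.0022 0.102 ] rot [-0.0057 -0.0016 -0.0081]
```

>>> jog_arm(
  rows=[
    [[0.085,0.0,0.0015,0.05,0,0,-0.008],[0.085,0.0,0.0015,0.085,0,0,-0.008],[0.085,0.0,0.0015,0.101,0,0,-0.008],[0.085,0.0,0.0015,0.101,0,0,-0.008],[0.06,0.0,0.0015,0.101,0,0,-0.008],[0.052,0.0,0.0015,0.101,0,0,-0.008],[0.04,0.0,0.0015,0.101,0,0,-0.008],[0.04,0.0,0.0015,0.101,0,0,-0.008],[0.04,0.0,0.0015,0.101,0,0,-0.008],[0.04,0.0,0.0015,0.101,0,0,-0.008]],
  ],
  squeeze=40,
)

```text
time: 21.15
tcp_pos: [443.2, -207.1, 109.1]
tcp_rot: [-179.9, 0.0, 84.4]
contact_force: [-0.4, 1.7, 7.1]
opening: 0.576
grasp_force: 42.1
```

>>> jog_arm(
  rows=[
    [[0.04,0,0,-0.05,0,0,0],[0.04,0,0,-0.1,0,0,0],[0.04,0,0,-0.105,0,0,0],[0.04,0,0,-0.105,0,0,0],[0.04,0,0,-0.105,0,0,0]],
  ],
)

```text
time: 21.65
tcp_pos: [441.9, -206.1, 211.2]
tcp_rot: [-179.6, -0.1, 84.4]
contact_force: [-0.2, -0.5, -3.2]
opening: 0.576
grasp_force: 44.4
```

```bash
python3 -c "
from h import *
st();mv([640.5,37.5,210],81.4)"
```

```text
{'time': 21.65, 'q': [-38.922, 5.606, 109.0, -0.133, 65.783, -33.312], 'tcp_pos': [441.924, -206.12, 211.248], 'tcp_rot': [-179.608, -0.113, 84.445], 'contact_force': [-0.189, -0.516, -3.166], 'moment': [0.017, -0.025, -0.016], 'grasp_force': 44.352, 'opening': 0.576}
shift m [0.2617 0.1741 0.0006] rot [-0.0069 -0.0018  0.0532]
```

>>> jog_arm(
  rows=[
    [[0.04,0.2617,0.1741,-0.005,-0.0045,0,0.0532],[0.04,0.2617,0.1741,-0.005,-0.0045,0,0.0532],[0.04,0.2617,0.1741,-0.005,-0.0045,0,0.0532],[0.04,0.2617,0.1741,-0.005,-0.0045,0,0.0532],[0.04,0.2617,0.1741,-0.005,-0.0045,0,0.0532],[0.04,0.2617,0.1741,-0.005,-0.0045,0,0.0532],[0.04,0.2617,0.1741,-0.005,-0.0045,0,0.0532],[0.04,0.2617,0.1741,-0.005,-0.0045,0,0.0532],[0.04,0.2617,0.1741,-0.005,-0.0045,0,0.0532],[0.04,0.2617,0.1741,-0.005,-0.0045,0,0.0532],[0.04,0.2617,0.1741,-0.005,-0.0045,0,0.0532],[0.04,0.2617,0.1741,-0.005,-0.0045,0,0.0532]],
  ],
)

```text
time: 22.85
tcp_pos: [641.0, 35.7, 216.9]
tcp_rot: [-180.0, -0.0, 81.3]
contact_force: [0.5, 0.0, -3.9]
opening: 0.578
grasp_force: 44.3
```

>>> jog_arm(
  rows=[
    [[0.04,0,0,0.03,0,0,0],[0.04,0,0,0.058,0,0,0],[0.04,0,0,0.058,0,0,0],[0.04,0,0,0.058,0,0,0],[0.04,0,0,0.058,0,0,0]],
  ],
)

```text
time: 23.35
tcp_pos: [642.5, 36.6, 160.9]
tcp_rot: [179.9, -0.0, 81.4]
contact_force: [0.6, 0.7, -2.1]
opening: 0.578
grasp_force: 44.1
```

Run:
```python
from h import *
s=st(); p=s['tcp_pos']; print('line x',634.85+.1512*p[1]); mv([634.85+.1512*p[1],p[1],142],81.4)
```

```text
{'time': 23.35, 'q': [-7.306, 27.445, 87.579, 0.044, 64.834, 1.292], 'tcp_pos': [642.475, 36.564, 160.876], 'tcp_rot': [179.859, -0.043, 81.383], 'contact_force': [0.586, 0.747, -2.063], 'moment': [-0.014, 0.006, -0.018], 'grasp_force': 44.123, 'opening': 0.578}
line x 640.3784551068271
shift m [-0.0003 -0.0021  0.0189] rot [ 0.0025 -0.0008 -0.0003]
```

>>> jog_arm(
  rows=[
    [[0.04,0,-0.002,0.008,0.002,0,0],[0.04,0,-0.002,0.016,0.002,0,0],[0.04,0,-0.002,0.016,0.002,0,0],[0.04,0,-0.002,0.016,0.002,0,0]],
  ],
)

```text
time: 23.75
tcp_pos: [639.1, 37.3, 142.5]
tcp_rot: [-179.8, -0.0, 81.4]
contact_force: [0.5, 0.2, -3.2]
opening: 0.582
grasp_force: 44.2
```

>>> jog_arm(
  rows=[
    [[0.04,0,0,0.004,0,0,0],[0.04,0,0,0.009,0,0,0],[0.04,0,0,0.009,0,0,0],[0.04,0,0,0.009,0,0,0]],
  ],
)

```text
time: 24.15
tcp_pos: [639.4, 37.2, 133.7]
tcp_rot: [-179.8, -0.0, 81.4]
contact_force: [0.8, 0.6, -3.8]
opening: 0.578
grasp_force: 44.2
```

>>> jog_arm(
  rows=[
    [[0.04,0,0.001,0,-0.003,0,0],[0.04,0,0.001,0.004,-0.003,0,0],[0.04,0,0.001,0.008,-0.003,0,0],[0.04,0,0.001,0.008,-0.003,0,0],[0.04,0,0.001,0.008,-0.003,0,0]],
  ],
)

```text
time: 24.65
tcp_pos: [640.1, 37.2, 125.5]
tcp_rot: [-180.0, -0.0, 81.4]
contact_force: [-0.4, 0.1, -3.1]
opening: 0.579
grasp_force: 44.2
```

>>> jog_arm(
  rows=[
    [[0.04,0.003,0,0,0,0,0],[0.04,0.005,0,0,0,0,0],[0.04,0.005,0,0,0,0,0],[0.04,0.005,0,0,0,0,0]],
  ],
)

```text
time: 25.05
tcp_pos: [641.2, 41.7, 126.0]
tcp_rot: [180.0, -0.0, 81.4]
contact_force: [-0.4, -3.8, -1.5]
opening: 0.573
grasp_force: 44.3
```

>>> jog_arm(
  rows=[
    [[0.04,0.0015,0,0,0,0,0],[0.04,0.0015,0,0,0,0,0],[0.04,0.0015,0,0,0,0,0]],
  ],
)

```text
time: 25.35
tcp_pos: [641.2, 42.0, 126.2]
tcp_rot: [180.0, 0.1, 81.4]
contact_force: [-2.7, -7.9, -0.4]
opening: 0.585
grasp_force: 44.5
```

>>> jog_arm(
  rows=[
    [[0.04,0.0015,0,0,0,0,0],[0.04,0.0015,0,0,0,0,0],[0.04,0.0015,0,0,0,0,0]],
  ],
)

```text
time: 25.65
tcp_pos: [641.3, 42.3, 126.4]
tcp_rot: [-180.0, 0.2, 81.4]
contact_force: [-3.9, -11.4, 2.1]
opening: 0.575
grasp_force: 44.7
```

>>> jog_arm(
  rows=[
    [[0.04,-0.002,0,0,0,0,0],[0.04,-0.002,0,0.004,0,0,0],[0.04,-0.002,0,0.009,0,0,0],[0.04,-0.002,0,0.009,0,0,0],[0.04,-0.002,0,0.009,0,0,0]],
  ],
)

```text
time: 26.15
tcp_pos: [641.8, 41.9, 117.0]
tcp_rot: [179.9, 0.0, 81.4]
contact_force: [0.8, -7.2, -3.1]
opening: 0.583
grasp_force: 44.3
```

>>> jog_arm(
  rows=[
    [[0.04,0,0,0.0015,0,0,0],[0.04,0,0,0.0015,0,0,0],[0.04,0,0,0.0015,0,0,0]],
  ],
)

```text
time: 26.45
tcp_pos: [641.9, 41.8, 115.9]
tcp_rot: [179.9, 0.0, 81.4]
contact_force: [-0.8, -8.0, -1.2]
opening: 0.576
grasp_force: 44.6
```

>>> jog_arm(
  rows=[
    [[0.04,0,0,0.0012,0,0,0],[0.04,0,0,0.0012,0,0,0],[0.04,0,0,0.0012,0,0,0]],
  ],
)

```text
time: 26.75
tcp_pos: [641.9, 41.8, 115.1]
tcp_rot: [179.9, 0.1, 81.4]
contact_force: [-1.6, -7.9, 1.5]
opening: 0.582
grasp_force: 44.8
```

>>> jog_arm(
  rows=[
    [[0.04,0,0,0.0008,0,0,0],[0.04,0.001,0,0.0008,0,0,0],[0.04,0.001,0,0.0008,0,0,0]],
  ],
)

```text
time: 27.05
tcp_pos: [642.0, 41.9, 115.1]
tcp_rot: [179.9, 0.1, 81.4]
contact_force: [-5.7, -10.3, 7.7]
opening: 0.579
grasp_force: 45.4
```

>>> jog_arm(
  rows=[
    [[0.06,0,0,0,0,0,0],[0.085,0,0,0,0,0,0],[0.085,0,0,0,0,0,0],[0.085,0,0,-0.002,0,0,0],[0.085,0,0,-0.04,0,0,0],[0.085,0,0,-0.085,0,0,0],[0.085,0,0,-0.085,0,0,0],[0.085,0,0,-0.085,0,0,0]],
  ],
)

```text
time: 27.85
tcp_pos: [642.3, 44.2, 200.3]
tcp_rot: [179.8, -0.1, 81.4]
contact_force: [-0.6, -0.5, -0.8]
opening: 0.998
grasp_force: 0.0
```

Run:
```python
from h import *
st()
c=cap('wrist'); cv2.imwrite('pics/w3.png',cv2.cvtColor(c['img'],cv2.COLOR_RGB2BGR))
mv([448,-4,205],81.4)
```

```text
{'time': 27.85, 'q': [-6.627, 24.645, 86.472, 0.055, 68.645, 1.932], 'tcp_pos': [642.288, 44.195, 200.263], 'tcp_rot': [179.764, -0.06, 81.421], 'contact_force': [-0.589, -0.513, -0.812], 'moment': [-0.001, -0.019, 0.019], 'grasp_force': 0.0, 'opening': 0.998}
shift m [-0.0766 -0.1839 -0.0068] rot [ 0.0007 -0.0009  0.0003]
```

View pics/w3.png

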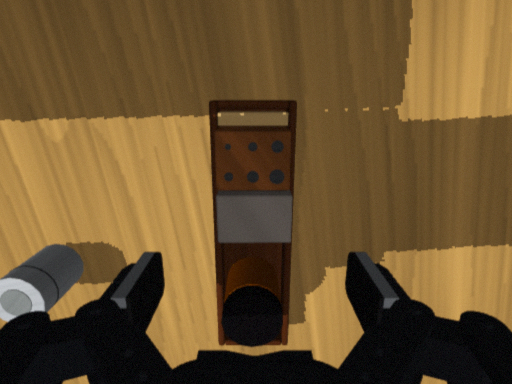

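Block (252,162) and stone (254,217) are tight against the +y divider, and the jar (252,315) is at the −y end, so the tin's gap lies between them. Now I'll fetch the tin.

>>> jog_arm(
  rows=[
    [[0.085,-0.0766,-0.1839,-0.006,0,0,0],[0.085,-0.0766,-0.1839,-0.006,0,0,0],[0.085,-0.0766,-0.1839,-0.006,0,0,0],[0.085,-0.0766,-0.1839,-0.006,0,0,0],[0.085,-0.0766,-0.1839,-0.006,0,0,0],[0.085,-0.0766,-0.1839,-0.006,0,0,0],[0.085,-0.0766,-0.1839,-0.006,0,0,0],[0.085,-0.0766,-0.1839,-0.006,0,0,0],[0.085,-0.0766,-0.1839,-0.006,0,0,0]],
  ],
)

```text
time: 28.8
tcp_pos: [449.0, -4.2, 204.1]
tcp_rot: [180.0, -0.0, 81.4]
contact_force: [-0.7, 0.1, -0.2]
opening: 0.997
grasp_force: 0.0
```

```bash
python3 -c "
from h import *
st();r=top(448,-3,45,60);mv([*r[0],98],81.4)"
```

```text
{'time': 28.8, 'q': [-15.773, 0.954, 114.875, 0.051, 64.159, -7.225], 'tcp_pos': [448.962, -4.201, 204.12], 'tcp_rot': [179.982, -0.044, 81.43], 'contact_force': [-0.675, 0.134, -0.222], 'moment': [0.043, 0.001, -0.008], 'grasp_force': 0.0, 'opening': 0.997}
2734 59.8 [448.8  -1.7  42.7  43.   53.2]
shift m [ 0.0023 -0.0003  0.1061] rot [ 0.0002 -0.0008  0.0005]
```

>>> jog_arm(
  rows=[
    [[0.085,0.0025,0,0.05,0,0,0],[0.085,0.0025,0,0.09,0,0,0],[0.085,0.0025,0,0.104,0,0,0],[0.085,0.0025,0,0.104,0,0,0],[0.06,0.0025,0,0.104,0,0,0],[0.046,0.0025,0,0.104,0,0,0],[0.036,0.0025,0,0.104,0,0,0],[0.036,0.0025,0,0.104,0,0,0],[0.036,0.0025,0,0.104,0,0,0],[0.036,0.0025,0,0.104,0,0,0]],
  ],
  squeeze=35,
)

```text
time: 29.85
tcp_pos: [449.5, -1.9, 101.7]
tcp_rot: [179.8, -0.0, 81.4]
contact_force: [-1.2, 0.4, 6.4]
opening: 0.504
grasp_force: 35.2
```

>>> jog_arm(
  rows=[
    [[0.036,0,0,-0.05,0,0,0],[0.036,0,0,-0.1,0,0,0],[0.036,0,0,-0.11,0,0,0],[0.036,0,0,-0.11,0,0,0],[0.036,0,0,-0.11,0,0,0]],
  ],
)

```text
time: 30.35
tcp_pos: [447.8, -1.6, 209.5]
tcp_rot: [-180.0, -0.0, 81.4]
contact_force: [0.0, 0.1, -2.6]
opening: 0.506
grasp_force: 36.7
```

```bash
python3 -c "
from h import *
s=st(); p=s['tcp_pos']
r=top(p[0],p[1],40,p[2]-43); print('tin minus tcp',np.array(r[0])-p[:2]); mv([635.6,5,210],81.4)"
```

```text
{'time': 30.35, 'q': [-15.483, 0.327, 114.792, 0.046, 64.905, -6.904], 'tcp_pos': [447.769, -1.61, 209.478], 'tcp_rot': [-179.982, -0.044, 81.402], 'contact_force': [0.028, 0.075, -2.643], 'moment': [0.044, 0.048, 0.0], 'grasp_force': 36.715, 'opening': 0.506}
9218 167.5 [451.1   2.9  56.5  49.6  28.1]
tin minus tcp [3.28417141 4.55561489]
shift m [ 0.0346  0.1852 -0.0016] rot [-0.0021 -0.001  -0.    ]
```

>>> jog_arm(
  rows=[
    [[0.036,0.0346,0.1852,-0.002,0,0,0],[0.036,0.0346,0.1852,-0.002,0,0,0],[0.036,0.0346,0.1852,-0.002,0,0,0],[0.036,0.0346,0.1852,-0.002,0,0,0],[0.036,0.0346,0.1852,-0.002,0,0,0],[0.036,0.0346,0.1852,-0.002,0,0,0],[0.036,0.0346,0.1852,-0.002,0,0,0],[0.036,0.0346,0.1852,-0.002,0,0,0],[0.036,0.0346,0.1852,-0.002,0,0,0],[0.036,0.0346,0.1852,-0.002,0,0,0],[0.036,0.0346,0.1852,-0.002,0,0,0]],
  ],
)

```text
time: 31.5
tcp_pos: [636.6, 4.7, 212.8]
tcp_rot: [179.9, -0.0, 81.4]
contact_force: [0.7, -0.7, -2.6]
opening: 0.506
grasp_force: 36.9
```

```bash
python3 -c "
from h import *
s=st();mv([635.6,5,182],81.4)
c=cap('wrist'); W=cloud(c); im=cv2.cvtColor(c['img'],cv2.COLOR_RGB2BGR); cv2.imwrite('pics/w4.png',im)
"
```

```text
{'time': 31.5, 'q': [-10.259, 23.07, 87.073, 0.045, 69.796, -1.667], 'tcp_pos': [636.571, 4.681, 212.812], 'tcp_rot': [179.938, -0.04, 81.393], 'contact_force': [0.742, -0.713, -2.593], 'moment': [-0.017, 0.07, 0.017], 'grasp_force': 36.879, 'opening': 0.506}
shift m [ 0.0001 -0.001   0.0308] rot [ 0.0011 -0.0007 -0.0001]
```

View pics/w4.png

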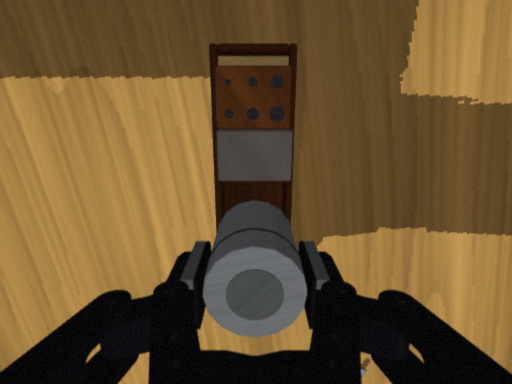

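The tin is held square, with its top at (255,283), over the gap. I'll lower it to just below the stone's top, still above the jar, and feel for the stone's face.

>>> jog_arm(
  rows=[
    [[0.036,-0.002,-0.001,0.02,0,0,0],[0.036,-0.002,-0.001,0.034,0,0,0],[0.036,-0.002,-0.001,0.039,0,0,0],[0.036,-0.002,-0.001,0.039,0,0,0],[0.036,-0.002,-0.001,0.039,0,0,0],[0.036,-0.002,-0.001,0.039,0,0,0]],
  ],
)

```text
time: 32.15
tcp_pos: [636.0, 2.9, 174.2]
tcp_rot: [179.9, -0.0, 81.4]
contact_force: [-0.4, 0.5, -2.1]
opening: 0.505
grasp_force: 36.9
```

>>> jog_arm(
  rows=[
    [[0.036,0.001,0,0,0,0,0],[0.036,0.001,0,0,0,0,0],[0.036,0.001,0,0,0,0,0]],
  ],
)

```text
time: 32.45
tcp_pos: [635.7, 4.0, 173.6]
tcp_rot: [179.9, -0.0, 81.4]
contact_force: [0.5, 0.2, -1.9]
opening: 0.507
grasp_force: 36.9
```

>>> jog_arm(
  rows=[
    [[0.036,0.001,0,0,0,0,0],[0.036,0.001,0,0,0,0,0],[0.036,0.001,0,0,0,0,0]],
  ],
)

```text
time: 32.75
tcp_pos: [635.7, 4.9, 173.3]
tcp_rot: [180.0, -0.0, 81.4]
contact_force: [1.1, -0.4, -0.9]
opening: 0.505
grasp_force: 36.9
```

>>> jog_arm(
  rows=[
    [[0.036,0.0005,0,0,0,0,0],[0.036,0.0005,0,0,0,0,0],[0.036,0.0005,0,0,0,0,0]],
  ],
)

```text
time: 33.05
tcp_pos: [635.8, 5.4, 173.3]
tcp_rot: [180.0, -0.0, 81.4]
contact_force: [-0.4, 0.2, -1.0]
opening: 0.5
grasp_force: 36.9
```

>>> jog_arm(
  rows=[
    [[0.036,0.0005,0,0,0,0,0],[0.036,0.0005,0,0,0,0,0],[0.036,0.0005,0,0,0,0,0]],
  ],
)

```text
time: 33.35
tcp_pos: [635.9, 5.9, 173.3]
tcp_rot: [180.0, -0.0, 81.4]
contact_force: [0.6, 0.1, -1.9]
opening: 0.503
grasp_force: 36.9
```

>>> jog_arm(
  rows=[
    [[0.036,0.0005,0,0,0,0,0],[0.036,0.0005,0,0,0,0,0],[0.036,0.0005,0,0,0,0,0]],
  ],
)

```text
time: 33.65
tcp_pos: [636.0, 6.3, 173.3]
tcp_rot: [180.0, -0.0, 81.4]
contact_force: [-0.2, -1.0, -1.5]
opening: 0.503
grasp_force: 36.9
```

>>> jog_arm(
  rows=[
    [[0.036,0.0005,0,0,0,0,0],[0.036,0.0005,0,0,0,0,0],[0.036,0.0005,0,0,0,0,0]],
  ],
)

```text
time: 33.95
tcp_pos: [636.0, 6.7, 173.4]
tcp_rot: [180.0, -0.0, 81.4]
contact_force: [-0.2, -1.6, -0.9]
opening: 0.503
grasp_force: 36.9
```

>>> jog_arm(
  rows=[
    [[0.036,0.0005,0,0,0,0,0],[0.036,0.0005,0,0,0,0,0],[0.036,0.0005,0,0,0,0,0]],
  ],
)

```text
time: 34.25
tcp_pos: [636.1, 7.0, 173.5]
tcp_rot: [180.0, -0.0, 81.4]
contact_force: [-1.9, -4.8, 0.7]
opening: 0.503
grasp_force: 36.9
```

>>> jog_arm(
  rows=[
    [[0.036,-0.0023,-0.0003,0,0,0,0],[0.036,-0.0023,-0.0003,0,0,0,0],[0.036,-0.0023,-0.0003,0,0,0,0]],
  ],
)

```text
time: 34.55
tcp_pos: [635.4, 5.5, 173.1]
tcp_rot: [180.0, -0.1, 81.4]
contact_force: [-0.7, 0.2, -1.0]
opening: 0.504
grasp_force: 36.9
```

>>> jog_arm(
  rows=[
    [[0.036,0,0,0.002,0,0,0],[0.036,0,0,0.004,0,0,0],[0.036,0,0,0.004,0,0,0]],
  ],
)

```text
time: 34.85
tcp_pos: [635.2, 5.3, 168.7]
tcp_rot: [-180.0, -0.0, 81.4]
contact_force: [-0.3, 0.5, -1.3]
opening: 0.506
grasp_force: 36.9
```

>>> jog_arm(
  rows=[
    [[0.036,0,0,0.0015,0,0,0],[0.036,0,0,0.0015,0,0,0],[0.036,0,0,0.0015,0,0,0]],
  ],
)

```text
time: 35.15
tcp_pos: [635.5, 5.1, 167.8]
tcp_rot: [180.0, -0.0, 81.4]
contact_force: [-0.9, -0.9, -1.5]
opening: 0.504
grasp_force: 36.9
```

>>> jog_arm(
  rows=[
    [[0.036,0,0,0.0015,0,0,0],[0.036,0,0,0.0015,0,0,0],[0.036,0,0,0.0015,0,0,0]],
  ],
)

```text
time: 35.45
tcp_pos: [635.4, 5.1, 166.2]
tcp_rot: [180.0, -0.0, 81.4]
contact_force: [-0.9, -0.7, -1.2]
opening: 0.502
grasp_force: 36.9
```

>>> jog_arm(
  rows=[
    [[0.036,0,0.0002,0.003,0,0,0],[0.036,0,0.0002,0.006,0,0,0],[0.036,0,0.0002,0.006,0,0,0]],
  ],
)

```text
time: 35.75
tcp_pos: [635.3, 5.1, 159.5]
tcp_rot: [-180.0, -0.0, 81.4]
contact_force: [-0.6, -0.7, -1.2]
opening: 0.503
grasp_force: 36.9
```

>>> jog_arm(
  rows=[
    [[0.036,0,0,0.004,0,0,0],[0.036,0,0,0.008,0,0,0],[0.036,0,0,0.012,0,0,0],[0.036,0,0,0.012,0,0,0]],
  ],
)

```text
time: 36.15
tcp_pos: [635.2, 5.2, 147.3]
tcp_rot: [-179.9, -0.0, 81.4]
contact_force: [-0.2, -0.6, -2.1]
opening: 0.505
grasp_force: 36.9
```

>>> jog_arm(
  rows=[
    [[0.036,0,0,0.004,0,0,0],[0.036,0,0,0.008,0,0,0],[0.036,0,0,0.01,0,0,0],[0.036,0,0,0.01,0,0,0]],
  ],
)

```text
time: 36.55
tcp_pos: [635.4, 5.2, 137.8]
tcp_rot: [-180.0, -0.0, 81.4]
contact_force: [0.0, -0.5, -2.1]
opening: 0.501
grasp_force: 36.9
```

>>> jog_arm(
  rows=[
    [[0.036,0,0,0.004,0,0,0],[0.036,0,0,0.008,0,0,0],[0.036,0,0,0.01,0,0,0],[0.036,0,0,0.01,0,0,0]],
  ],
)

```text
time: 36.95
tcp_pos: [635.4, 5.2, 127.7]
tcp_rot: [-180.0, -0.0, 81.4]
contact_force: [0.1, 0.2, -1.3]
opening: 0.504
grasp_force: 36.9
```

>>> jog_arm(
  rows=[
    [[0.036,0,0,0.004,0,0,0],[0.036,0,0,0.008,0,0,0],[0.036,0,0,0.012,0,0,0],[0.036,0,0,0.015,0,0,0],[0.036,0,0,0.015,0,0,0]],
  ],
)

```text
time: 37.45
tcp_pos: [635.3, 5.2, 112.5]
tcp_rot: [-180.0, -0.0, 81.4]
contact_force: [-0.6, 0.2, -1.7]
opening: 0.505
grasp_force: 36.9
```

>>> jog_arm(
  rows=[
    [[0.036,0,0,0.002,0,0,0],[0.036,0,0,0.004,0,0,0],[0.036,0,0,0.004,0,0,0]],
  ],
)

```text
time: 37.75
tcp_pos: [635.6, 5.1, 109.0]
tcp_rot: [180.0, -0.0, 81.4]
contact_force: [-0.3, 0.5, -1.8]
opening: 0.508
grasp_force: 36.9
```

>>> jog_arm(
  rows=[
    [[0.036,0,0,0.0012,0,0,0],[0.036,0,0,0.0012,0,0,0],[0.036,0,0,0.0012,0,0,0]],
  ],
)

```text
time: 38.05
tcp_pos: [635.7, 5.1, 108.2]
tcp_rot: [180.0, -0.0, 81.4]
contact_force: [0.3, -0.6, -0.7]
opening: 0.505
grasp_force: 36.9
```

>>> jog_arm(
  rows=[
    [[0.036,0,0,0.001,0,0,0],[0.036,0,0,0.001,0,0,0],[0.036,0,0,0.001,0,0,0]],
  ],
)

```text
time: 38.35
tcp_pos: [635.9, 5.1, 107.8]
tcp_rot: [180.0, -0.0, 81.4]
contact_force: [-3.5, 0.2, 5.7]
opening: 0.505
grasp_force: 37.2
```

>>> jog_arm(
  rows=[
    [[0.05,0,0,0,0,0,0],[0.075,0,0,0,0,0,0],[0.085,0,0,0,0,0,0],[0.085,0,0,-0.002,0,0,0],[0.085,0,0,-0.04,0,0,0],[0.085,0,0,-0.09,0,0,0],[0.085,0,0,-0.13,0,0,0],[0.085,0,0,-0.13,0,0,0],[0.085,0,0,-0.13,0,0,0]],
  ],
)

```text
time: 39.25
tcp_pos: [636.2, 5.0, 238.6]
tcp_rot: [179.8, -0.0, 81.4]
contact_force: [-0.5, 0.2, -0.0]
opening: 0.994
grasp_force: 0.0
```

Run:
```python
from h import *
st(); c=cap('wrist'); W=cloud(c); cv2.imwrite('pics/w5.png',cv2.cvtColor(c['img'],cv2.COLOR_RGB2BGR))
C=np.array([636.3,9.0]); a=np.radians(-8.6); ex=np.array([np.cos(a),np.sin(a)]); ey=np.array([-ex[1],ex[0]])
L=W[...,:2]-C; lx,ly=L@ex,L@ey
for n,y0,hy,z in(('jar',-51.5,24,68),('tin',-4,22,66),('stone',36,17,76),('block',73,20,66)):
    m=(abs(lx)<28)&(abs(ly-y0)<hy+2)&(abs(W[...,2]-z)<6); P=W[m]
    A=np.c_[P[:,:2]-P[:,:2].mean(0),np.ones(len(P))]; k=np.linalg.lstsq(A,P[:,2],rcond=None)[0]
    r=cv2.minAreaRect(np.c_[lx[m],ly[m]].astype(np.float32))
    print(n,len(P),'z',np.median(P[:,2]).round(1),'tilt',np.hypot(*k[:2]).round(3),np.round(r[0]+r[1]+(r[2],),1))
```

```text
{'time': 39.25, 'q': [-10.238, 21.356, 86.185, 0.04, 72.262, -1.652], 'tcp_pos': [636.243, 4.964, 238.622], 'tcp_rot': [179.802, -0.033, 81.402], 'contact_force': [-0.462, 0.233, -0.033], 'moment': [0.016, -0.045, 0.009], 'grasp_force': 0.0, 'opening': 0.994}
jar 2293 z 67.6 tilt 0.019 [ -0.2 -50.8  47.1  47.   31.2]
tin 2175 z 65.8 tilt 0.003 [ 0.5 -3.8 43.2 42.7 37.6]
stone 3114 z 75.6 tilt 0.012 [ 1.2 35.8 50.1 34.4  0.2]
block 3893 z 65.7 tilt 0.013 [ 0.3 72.8 50.  40.   0.2]
```

View pics/w5.png

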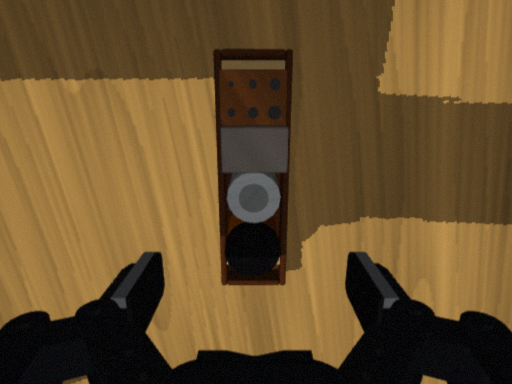

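All four pieces stand in one row: block (252,97), stone (254,150), tin (253,197) and jar (253,248). Their tops read 65.7, 75.6, 65.8 and 67.6 mm, as expected with each on the floor, they are upright, and the gripper is clear.

```bash
python3 -c "
from h import *
print(sign_off())"
```

```text
the job is handed in; nothing more can be done
None
```

I handed the job in with the jar, tin, stone and block standing upright in one row between the dividers, each on the case floor by the last camera measurement; the graver and cup were never approached, and no verdict came back at hand-in.

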